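Free the cam and seat the brass blank

TASK

On the bench jig, push the cam's upright red pin round until the cam's low point (white dot) squarely faces the roller of the follower slide; only then push the slide's upright blue plate forward until the slide is fully home, so that its jaw seats the brass blank against the blue fence. The blank must stay lying on the jig, never lifted, and the other things on and around the jig are left where they stand.

Things in the scene. Friction and masses are not known exactly. Their poses are not given: they have to be found in the camera images.
- jig: Fixed jig: dark steel base plate 260 (x) x 210 (y) x 12 mm on the table. Origin: centre of its underside. x points the way the slide is pushed (forward, away from the robot), z up. In its frame the slide runs along y = +35 mm; the cam pivots at x = -30, y = -43 mm. Apart from pin, push plate and tin, everything on it is below 37 mm above the table.
- fence (a point): Middle of the rear face (turned to the robot) of the blue fence at the jig's front, 22 mm above the table; jig x = 115, y = 35 mm. The fence is 84 mm wide (jig y), its top 32 mm above the table. Behind it two guide strips, 10 mm wide, tops 22 mm above the table (screw heads to 25), run along jig x from 15 to 115 mm at jig y = -2 and +72 mm.
- pivot (a point): Centre of the cam's pivot, 26 mm above the table; axis vertical.
- cam_pin (a point): On the axis of the upright red pin that turns the cam, 60 mm above the table: 12 mm diameter, 32 to 75 mm above the table, 50 mm from the pivot, on an arm (14 mm wide) over the cam's HIGH side, opposite the low point. The low point faces the roller when the pin lies straight forward (jig +x) of the pivot. About 4 N at the pin turns it, either way; it stays where left.
- cam (a joint): Angle (rad) of the brass eccentric cam, a 56 mm disc pivoted 12 mm off its centre (16 mm from pivot to rim at the low point, 40 at the high point). Positive: anticlockwise from above. 0: high point at the roller, slide blocked; +3.14 or -3.14: low point (white dot) at the roller, slide free. Starts between -1.2 and 1.2.
- slide (a joint): Travel (m) of the follower slide along jig +x: 0 fully back, 0.034 fully forward (end stop). Starts between 0 and 0.008; stays where left; takes about 3 to 6 N to push. With the high side towards it the roller strikes the cam after 12 to 22 mm; with the low point there it goes fully home with 2 mm to spare.
- push_plate (a point): Middle of the rear face (turned to the robot, normal along jig -x) of the slide's upright blue push plate, 60 mm above the table. The plate is 40 mm wide (jig y), 8 mm thick, from 28 to 80 mm above the table, at the slide's rear end, and moves with it.
- roller (a point): Top centre of the steel follower roller (16 mm diameter, 28 mm above the table) on the slide's side wing, straight behind the cam's pivot; it moves with the slide.
- blank_mid (a point): Centre of the loose brass blank, 70 (jig x) x 60 (jig y) x 4 mm, lying on the jig's base plate (centre 14 mm above the table) between the guide strips, ahead of the slide's jaw. Seated, its front edge is at the fence and its centre at jig x = 80 mm (up to 1.5 mm of play remains with the slide home).
- tin: Bystander: small blue tin, 36 mm diameter, 45 mm tall, standing on the jig's front right corner; origin at its foot.
- jar: Bystander: amber glass jar, 66 mm diameter, 85 mm tall, on the table left of the jig; origin at its foot.
- dish: Bystander: round wooden dish, 120 mm diameter, 18 mm tall, on the table right of the jig; origin at its foot.
- marker: Bystander: white and red marker pen standing upright, 23 mm diameter, 85 mm tall, on the table left of the jig; origin at its foot.
- pumice: Bystander: grey pumice block 75 x 50 x 28 mm, on the table left of the jig; origin centre of its underside.
- graver: Bystander: graver (like a screwdriver, wooden handle), 150 mm long, lying on the table right of the jig; origin under its middle.
Mind the look-alikes: they are no part of the job. What is meant by the part that bears blank_mid is not grey or pink, and is the smaller of those in its own colour.

How it is judged:
By the outcome, as a careful person would: the job done as asked, in the order asked, and still so for the second after the job is handed in, with the robot touching nothing.
It also fails if it takes over 54 s, if anything falls off the work surface, if the arm or the gripper's body presses on something with over 40 N, if the wrist force passes 120 N, or if a joint passes its speed limit or range.

ROBOT

A 6-joint arm with a two-finger parallel gripper is mounted at the origin on the work surface. World frame = base frame: x ahead of the robot, y to its left, z up, the work surface at z = 0. Lengths are in mm, angles in rad, forces in N, time in s.
With the tool pointing down it reaches from about 400 to 925 mm from the base axis. Payload 12.5 kg.
Tool frame: the origin (TCP) lies between the finger pads; the fingertips stand 11 mm ahead of it and the grasp point (between the pads) lies 8 mm behind it; y points along the fingers, x is the direction in which the jaws open and shut, and the axes are right-handed (so a half turn about y gives the same grasp; the last joint's range is limited). The gripper opens to 95 mm and grips with 3 to 60 N. Pads are 20 mm wide; open, the fingers measure 119 mm over their backs; the gripper's body (75 mm by 180 mm) begins 59 mm behind the grasp point.
Start: joints at [1.042, 0.491, 1.559, -0, 1.092, -0.106], TCP at [256.433, 569.989, 225.661] pointing down, gripper open.
Joint ranges: [-3.1, 3.1], [-0.84, 2.19], [0.05, 2.79], [-1.13, 4.28], [0.06, 2.93], [-2.69, 2.69]. Speed limits (rad/s): [2.22, 2.22, 2.79, 3.14, 3.14, 3.14].

INTERFACE

Orientations are given as [roll, pitch, yaw] about the fixed x, y, z axes, in that order (R = Rz(yaw) Ry(pitch) Rx(roll)).
In Python, from cell import env gives the robot as it stands.
- The arm moves only by the tool jog_arm, never from a script. Its argument "series" is a list of rows, each an object of numbers: "dx", "dy", "dz": the shift along the world's x, y, z in m; "rx", "ry", "rz": the turn, a rotation vector about the world's x, y, z in degrees; "gripper": the opening, from 0 (shut) to 1 (fully open). A call has 1 to 12 rows; each row shifts and turns the commanded pose from where the row before left it; what a row does not reach is not made up. A row lasts 1/10 s, in which the tool goes at most 50 mm and 8.59 degrees, less where a joint would pass 70% of its speed; a pose out of reach is approached as far as the arm can. A call is refused whole if a number of a shift passes 0.05 or a number of a turn 8.59, either way. A call with a gripper value outside its range is refused whole. The fingers move at their own pace and stop on an object; the grip force is fixed at half the most. Time passes only in rows, so rows that do not move let the fingers close. It gives the time, the measured TCP pose, the force and the opening at its end, in the units of the state.
- env.state(): the state, without advancing time (a new reading comes with each control period).
- env.read_camera(name): name is "scene" or "top"; returns the picture (384x512x3 uint8, red, green, blue); there is no depth.
- env.camera_info(name): a dict with "camera_matrix" (3x3 intrinsics, pixels), "R" (3x3) and "t" (3): a world point X has camera coordinates R X + t. Camera axes: x right, y down, z forward; pixel columns grow to the right and rows downward; lengths in mm; the calibration is good to about 2 mm. A picture is of the moment at which its call begins. camera_info takes no time and is no camera call.
- env.job_done(): hands the job in, once; it reports no verdict.
The state is a dict: "t": time; "joints": joint angles; "qvel": joint speeds; "tau": joint torques, N m; "eef_pos": TCP position; "tcp_rot": TCP orientation; "ft_force": force on the tool from outside, world axes, zero at the start; "moment": the same for the moment, N m; "opening": opening from 0.0 (shut) to 1.0 (fully open).
Only numpy, scipy, OpenCV 4.12 (cv2) and the standard library are available. Lean on these libraries where they do the work, as an engineer would, in place of code of your own. Each camera call takes 0.05 s, during which the arm holds its last target.

## Working session

There is one attempt and no reset: what is moved stays moved. The work goes in short steps, Python scripts to look and compute and a tool call to move; the robot and the scene stay as the last step left them, time stands still between calls to the robot, and variables do not carry over. Pictures are saved under pics/ and viewed, and the job is handed in when it is done.

Besides the shell and the picture viewer there is one more tool, called after "Call:" by a JSON object that holds its "name" and its "arguments". jog_arm: Moves the arm, as the interface text tells. Its arguments: {"type":"object","properties":{"series":{"type":"array"}},"required":["series"]}

```bash
mkdir -p pics; python3 - <<'E'
from cell import env
import cv2
for n in("scene","top"):
    im=env.read_camera(n); cv2.imwrite(f"pics/{n}0.png",cv2.resize(im[:,:,::-1],(800,600),interpolation=cv2.INTER_CUBIC)); cv2.imwrite(f"raw_{n}.png",im[:,:,::-1])
    print({k:v.round(3).tolist() for k,v in env.camera_info(n).items()})
print(env.state())
E
```

```text
{'camera_matrix': [[486.542, 0.0, 259.882], [0.0, 486.542, 186.114], [0.0, 0.0, 1.0]], 'R': [[-0.182, 0.983, 0.009], [0.612, 0.12, -0.782], [-0.77, -0.137, -0.623]], 't': [42.771, -257.582, 1621.99]}
{'camera_matrix': [[450.338, 0.0, 258.898], [0.0, 450.338, 195.737], [0.0, 0.0, 1.0]], 'R': [[0.01, -1.0, 0.005], [-0.991, -0.011, -0.133], [0.133, -0.004, -0.991]], 't': [38.446, 536.726, 1096.114]}
{'t': 0.1, 'joints': array([ 1.04241839e+00,  4.91524932e-01,  1.55939300e+00,  1.85769603e-05,
        1.09170484e+00, -1.05578270e-01]), 'qvel': array([ 0.001065  , -0.00226905, -0.00198702,  0.00048808,  0.00242813,
        0.00019077]), 'tau': array([ 2.28718629e-03, -6.13627768e+01, -2.58609992e+01,  6.93253311e-02,
        4.71236359e-02, -7.69395479e-05]), 'eef_pos': array([256.30542842, 569.80247892, 225.10269706]), 'tcp_rot': array([-1.57067139e+00,  1.02264557e-03,  1.14798815e+00]), 'ft_force': array([1.27647777, 0.38776969, 0.26065688]), 'moment': array([-0.03662154,  0.03862014,  0.0220103 ]), 'opening': 0.9995053023483349}
```

View pics/scene0.png

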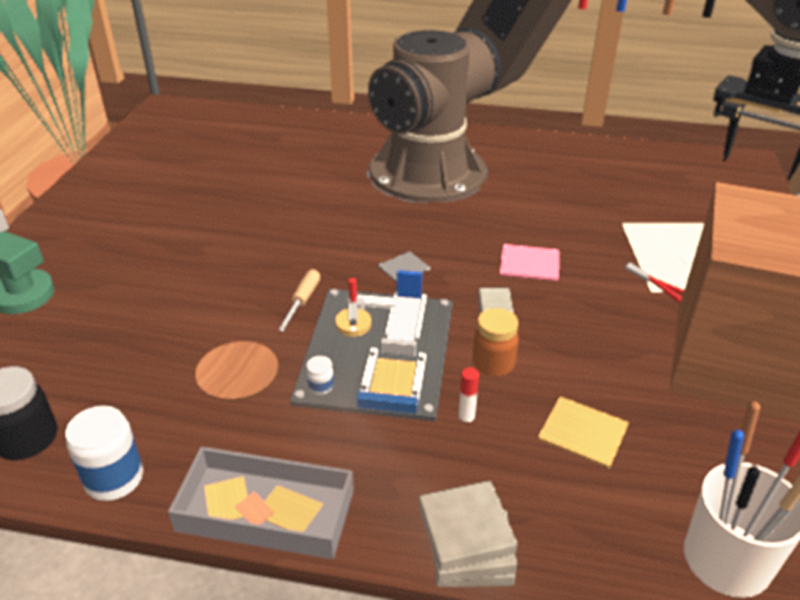

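View pics/top0.png

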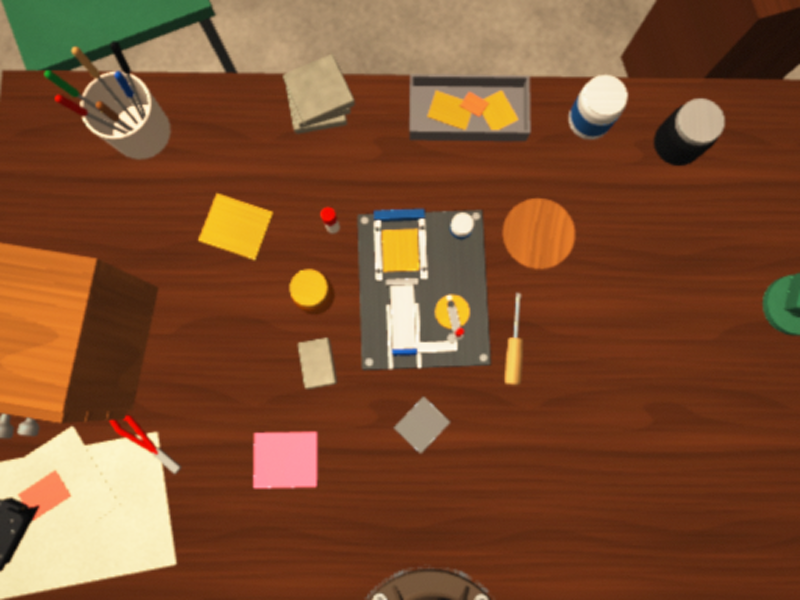

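```bash
python3 - <<'E'
import cv2
a=cv2.imread('raw_top.png')[125:250,215:330]; cv2.imwrite('pics/topc.png',cv2.resize(a,None,fx=4.8,fy=4.8,interpolation=cv2.INTER_CUBIC)[:600])
a=cv2.imread('raw_scene.png')[165:270,180:300]; cv2.imwrite('pics/scc.png',cv2.resize(a,None,fx=5.6,fy=5.6,interpolation=cv2.INTER_CUBIC))
E
```

```text
(no output)
```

View pics/topc.png

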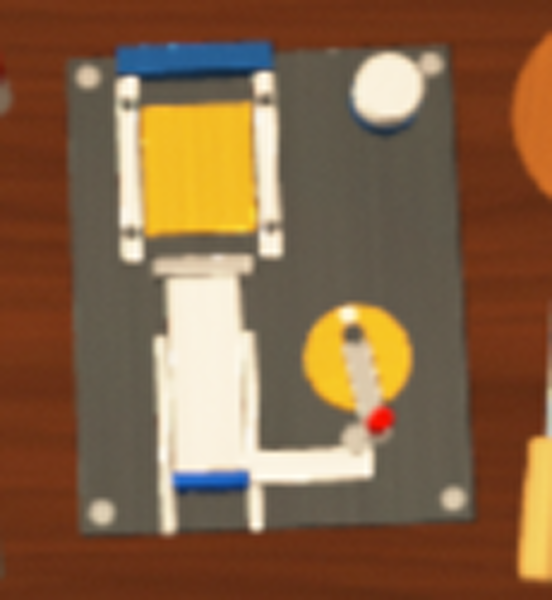

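View pics/scc.png

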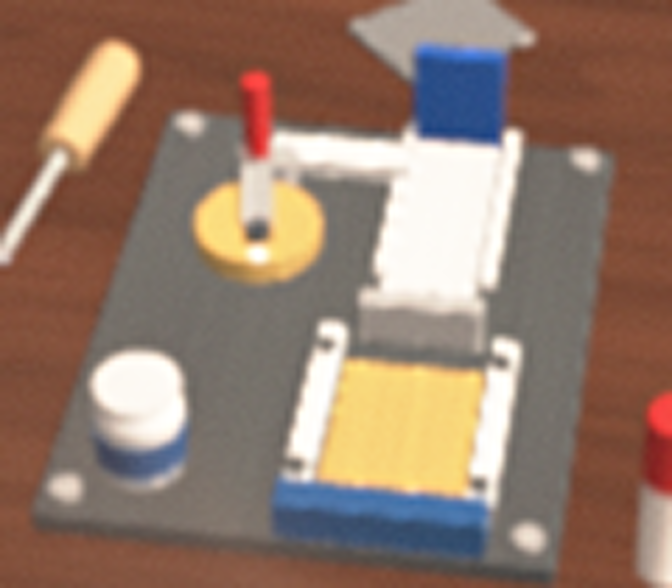

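```bash
cat > h.py <<'E'
import numpy as np, cv2
from scipy.optimize import least_squares
from cell import env
I={n:env.camera_info(n) for n in("scene","top")}
def proj(n,X):
    c=I[n]; p=np.asarray(c["R"])@X+np.asarray(c["t"]).ravel(); q=np.asarray(c["camera_matrix"])@p; return q[:2]/q[2]
def ray(n,uv,z):
    c=I[n];R=np.asarray(c["R"]);t=np.asarray(c["t"]).ravel()
    d=R.T@np.linalg.solve(np.asarray(c["camera_matrix"]),[*uv,1]); o=-R.T@t
    return o+d*(z-o[2])/d[2]
tc=lambda x,y:(215+(x+.5)/4.8-.5,125+(y+.5)/4.8-.5)
sc=lambda x,y:(180+(x+.5)/5.6-.5,165+(y+.5)/5.6-.5)
def j2w(p,X):
    c,s=np.cos(p[2]),np.sin(p[2]); return np.array([p[0]+c*X[0]-s*X[1],p[1]+s*X[0]+c*X[1],X[2]])
def w2j(p,X):
    c,s=np.cos(p[2]),np.sin(p[2]); d=np.array(X)-[p[0],p[1],0]; return np.array([c*d[0]+s*d[1],-s*d[0]+c*d[1],X[2]])
E
python3 - <<'E'
from h import *
C=[(130,105,12),(130,-105,12),(-130,105,12),(-130,-105,12)]
T=[tc(67,60),tc(448,45),tc(80,533),tc(472,520)]
S=[sc(553,575),sc(35,520),sc(612,152),sc(172,113)]
for use in ("t","s","ts"):
    def f(p):
        r=[]
        for X,t,s in zip(C,T,S):
            if "t" in use:r+=list(proj("top",j2w(p,X))-t)
            if "s" in use:r+=list(proj("scene",j2w(p,X))-s)
        return r
    R=least_squares(f,[550,0,0]);print(use,R.x.round(3),np.round(R.fun,1))
p=R.x
np.save('jig.npy',p)
print('pivot',j2w(p,(-30,-43,26)))
for n,uv,z in [("top",tc(380,420),75),("scene",sc(256,77),75),("scene",sc(257,155),34)]:
    q=ray(n,uv,z);j=w2j(p,q);print('pin',q.round(1),j.round(1),'ang',np.degrees(np.arctan2(j[1]+43,j[0]+30)),np.hypot(j[1]+43,j[0]+30))
print('plate', [w2j(p,ray("top",tc(*a),80)).round(1) for a in[(174,489),(248,487)]], w2j(p,ray("scene",sc(460,44),80)))
print('roller',w2j(p,ray("top",tc(356,436),28)))
for a in[(140,106),(250,102),(147,238),(257,232)]: print('blank',w2j(p,ray("top",tc(*a),16)).round(1))
E
```

```text
t [5.6986e+02 1.5216e+01 4.6000e-02] [-0.5 -0.7  0.4 -0.3 -0.5  0.6  0.6  0.3]
s [5.74513e+02 1.73400e+01 5.10000e-02] [ 0.8 -0.3 -0.9 -0.4  0.5  0.4 -0.5  0.2]
ts [5.71538e+02 1.61730e+01 4.90000e-02] [-1.  -1.2  0.4 -1.3 -0.1 -1.  -1.1 -1.5 -0.7  0.   0.3 -0.3  0.3 -0.5
 -0.5 -0.6]
pivot [543.66420288 -28.23463045  26.        ]
pin [492.1 -40.4  75. ] [-82.1 -52.6  75. ] ang -169.56902540107288 52.99084482856087
pin [493.5 -39.4  75. ] [-80.7 -51.7  75. ] ang -170.26669005174728 51.42901453215053
pin [497.7 -39.4  34. ] [-76.4 -51.9  34. ] ang -169.1430305677574 47.29537218311644
plate [array([-113.2,   52.1,   80. ]), array([-113.6,   15.2,   80. ])] [-111.17576171   34.90222556   80.        ]
roller [-85.64442885 -43.69169087  28.        ]
blank [98.6 63.6 16. ]
blank [98.6  4.1 16. ]
blank [26.  62.4 16. ]
blank [27.1  3.3 16. ]
```

```bash
python3 - <<'E'
from h import *
k=.64
b=ray("top",(157*k,290*k),0);print(b)
for z in range(50,400,50):print(z,ray("top",(97*k,258*k),z).round(),ray("top",(63*k,423*k),z).round())
print(ray("scene",(675*k,385*k),0))
p=np.load('jig.npy')
for n,X in dict(pin=(-30+50*np.cos(np.radians(190)),-43+50*np.sin(np.radians(190)),60),end=(20,-43,60),plate=(-113,35,60)).items(): print(n,j2w(p,X).round(1))
print(np.degrees(p[2]))
for n,uv in dict(jar=(308,290),marker=(328,215),tin=(461,225)).items(): print(n,ray("top",np.array(uv)*k,85 if n!='tin' else 57).round())
E
```

```text
[563.1412862  455.38347523   0.        ]
50 [606. 536.  50.] [346. 571.  50.]
100 [596. 514. 100.] [347. 548. 100.]
150 [586. 492. 150.] [349. 524. 150.]
200 [576. 470. 200.] [351. 501. 200.]
250 [566. 448. 250.] [353. 477. 250.]
300 [557. 426. 300.] [355. 453. 300.]
350 [547. 404. 350.] [357. 430. 350.]
[558.0767804  466.04030071   0.        ]
pin [494.9 -39.3  60. ]
end [593.6 -25.8  60. ]
plate [457.   45.6  60. ]
2.7872347739266843
jar [553. 193.  85.]
marker [672. 165.  85.]
tin [665. -45.  57.]
```

Call:
{"name": "jog_arm", "arguments": {"series": [{"dy": -0.045, "dz": 0.015, "gripper": 0.4}, {"dy": -0.045, "dz": 0.015}, {"dy": -0.045, "dz": 0.015}, {"dx": 0.02, "dy": -0.04}, {"dx": 0.02, "dy": -0.04}, {"dx": 0.02, "dy": -0.04, "rz": -8}, {"dx": 0.02, "dy": -0.04, "rz": -8}, {"dx": 0.02, "dy": -0.04, "rz": -8}, {"dx": 0.02, "dy": -0.04, "rz": -8}, {"dx": 0.02, "dy": -0.04, "rz": -8}, {"dx": 0.02, "dy": -0.04, "rz": -8}, {"dx": 0.02, "dy": -0.04, "rz": -8}]}}

```text
$.series[0]: bad value
```

Call:
{"name": "jog_arm", "arguments": {"series": [{"dx": 0.0, "dy": -0.045, "dz": 0.015, "rx": 0, "ry": 0, "rz": 0, "gripper": 0.4}]}}

```text
t: 0.2
eef_pos: [256.2, 526.4, 237.9]
tcp_rot: [-1.57, 0.003, 1.15]
ft_force: [0.3, -1.4, 0.7]
opening: 0.959
```

Call:
{"name": "jog_arm", "arguments": {"series": [{"dx": 0, "dy": -0.045, "dz": 0.015, "rx": 0, "ry": 0, "rz": 0, "gripper": 0.4}, {"dx": 0, "dy": -0.045, "dz": 0.015, "rx": 0, "ry": 0, "rz": 0, "gripper": 0.4}, {"dx": 0.02, "dy": -0.04, "dz": 0, "rx": 0, "ry": 0, "rz": 0, "gripper": 0.4}, {"dx": 0.02, "dy": -0.04, "dz": 0, "rx": 0, "ry": 0, "rz": 0, "gripper": 0.4}, {"dx": 0.02, "dy": -0.04, "dz": 0, "rx": 0, "ry": 0, "rz": -8, "gripper": 0.4}, {"dx": 0.02, "dy": -0.04, "dz": 0, "rx": 0, "ry": 0, "rz": -8, "gripper": 0.4}, {"dx": 0.02, "dy": -0.04, "dz": 0, "rx": 0, "ry": 0, "rz": -8, "gripper": 0.4}, {"dx": 0.02, "dy": -0.04, "dz": 0, "rx": 0, "ry": 0, "rz": -8, "gripper": 0.4}, {"dx": 0.02, "dy": -0.04, "dz": 0, "rx": 0, "ry": 0, "rz": -8, "gripper": 0.4}, {"dx": 0.02, "dy": -0.04, "dz": 0, "rx": 0, "ry": 0, "rz": -8, "gripper": 0.4}, {"dx": 0.02, "dy": -0.04, "dz": 0, "rx": 0, "ry": 0, "rz": -8, "gripper": 0.4}]}}

```text
t: 1.3
eef_pos: [436.8, 73.2, 270.7]
tcp_rot: [-1.571, -0.0, 0.165]
ft_force: [0.9, 0.9, 1.1]
opening: 0.4
```

Call:
{"name": "jog_arm", "arguments": {"series": [{"dx": 0.01, "dy": -0.02, "dz": 0, "rx": 0, "ry": 0, "rz": -8, "gripper": 0.4}, {"dx": 0.01, "dy": -0.02, "dz": 0, "rx": 0, "ry": 0, "rz": -8, "gripper": 0.4}, {"dx": 0.01, "dy": -0.02, "dz": 0, "rx": 0, "ry": 0, "rz": -8, "gripper": 0.4}, {"dx": 0.01, "dy": -0.02, "dz": -0.01, "rx": 0, "ry": 0, "rz": -8, "gripper": 0.4}, {"dx": 0.01, "dy": -0.02, "dz": -0.01, "rx": 0, "ry": 0, "rz": -8, "gripper": 0.4}, {"dx": 0.008, "dy": -0.012, "dz": -0.02, "rx": 0, "ry": 0, "rz": -8, "gripper": 0.4}, {"dx": 0, "dy": 0, "dz": -0.02, "rx": 0, "ry": 0, "rz": -8, "gripper": 0.4}, {"dx": 0, "dy": 0, "dz": -0.02, "rx": 0, "ry": 0, "rz": -8, "gripper": 0.4}, {"dx": 0, "dy": 0, "dz": -0.02, "rx": 0, "ry": 0, "rz": -8, "gripper": 0.4}, {"dx": 0, "dy": 0, "dz": -0.02, "rx": 0, "ry": 0, "rz": -8, "gripper": 0.4}, {"dx": 0, "dy": 0, "dz": 0, "rx": 0, "ry": 0, "rz": -7, "gripper": 0.4}, {"dx": 0, "dy": 0, "dz": 0, "rx": 0, "ry": 0, "rz": 0, "gripper": 0.4}]}}

```text
t: 2.5
eef_pos: [494.2, -37.0, 150.0]
tcp_rot: [-1.572, 0.001, -1.35]
ft_force: [0.7, 0.6, 0.3]
opening: 0.403
```

```bash
cat > look.py <<'E'
import sys
from h import *
n,tag=sys.argv[1],sys.argv[2]; x0,x1,y0,y1=map(int,sys.argv[3:7])
im=env.read_camera(n)[:,:,::-1]; cv2.imwrite(f"raw_{tag}.png",im)
f=min(800/(x1-x0),600/(y1-y0)); f=int(f*10)/10
cv2.imwrite(f"pics/{tag}.png",cv2.resize(im[y0:y1,x0:x1],None,fx=f,fy=f,interpolation=cv2.INTER_CUBIC));print(f,env.state()['t'])
E
python3 look.py scene s1 180 300 150 255
```

```text
5.7 2.55
```

View pics/s1.png

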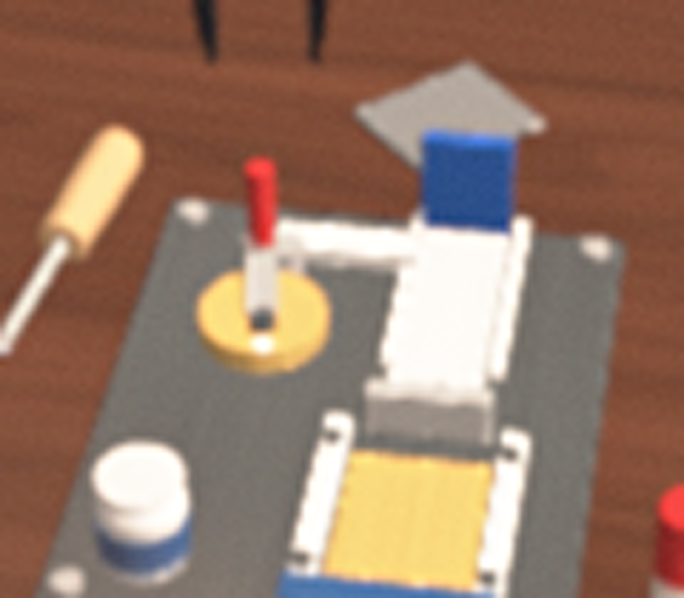

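The fingertips (columns 208 and 318) straddle the red pin at column 261, so I can go down around it.

Call:
{"name": "jog_arm", "arguments": {"series": [{"dx": 0, "dy": 0, "dz": -0.02, "rx": 0, "ry": 0, "rz": 0, "gripper": 0.4}, {"dx": 0, "dy": 0, "dz": -0.02, "rx": 0, "ry": 0, "rz": 0, "gripper": 0.4}, {"dx": 0, "dy": 0, "dz": -0.02, "rx": 0, "ry": 0, "rz": 0, "gripper": 0.4}, {"dx": 0, "dy": 0, "dz": -0.02, "rx": 0, "ry": 0, "rz": 0, "gripper": 0.4}, {"dx": 0, "dy": 0, "dz": -0.014, "rx": 0, "ry": 0, "rz": 0, "gripper": 0.4}, {"dx": 0, "dy": 0, "dz": 0, "rx": 0, "ry": 0, "rz": 0, "gripper": 0.4}]}}

```text
t: 3.15
eef_pos: [493.9, -36.9, 55.7]
tcp_rot: [-1.573, 0.001, -1.345]
ft_force: [-0.1, -0.2, 0.6]
opening: 0.401
```

```bash
python3 look.py scene s2 180 300 150 255; python3 - <<'E'
from h import *
p=np.load('jig.npy'); piv=j2w(p,(-30,-43,0))[:2]
e=env.state()['eef_pos'];d=e[:2]-piv;print(e,np.hypot(*d),np.degrees(np.arctan2(d[1],d[0])))
r=50
a0=np.degrees(np.arctan2(d[1],d[0]));a0=a0 if a0<0 else a0-360
tr=[a0]
# to final jig angle 0 -> world 2.8
A=np.linspace(a0,2.8,29)
P=[e[:2]]+[piv+r*np.array([np.cos(np.radians(a)),np.sin(np.radians(a))]) for a in A[1:]]
print(A[1]-A[0]);print(np.round(np.diff(P,axis=0)/1000,4).tolist())
E
```

```text
5.7 3.2
[494.36180269 -36.99317119  56.55655599] 50.074331752910446 -169.92653352924344
6.168804768901566
[[0.0013, -0.0052], [0.0018, -0.0051], [0.0023, -0.0049], [0.0028, -0.0046], [0.0033, -0.0042], [0.0037, -0.0039], [0.0041, -0.0034], [0.0045, -0.003], [0.0048, -0.0025], [0.005, -0.002], [0.0052, -0.0014], [0.0053, -0.0008], [0.0054, -0.0003], [0.0054, 0.0003], [0.0053, 0.0009], [0.0052, 0.0015], [0.005, 0.002], [0.0047, 0.0025], [0.0045, 0.003], [0.0041, 0.0035], [0.0037, 0.0039], [0.0033, 0.0043], [0.0028, 0.0046], [0.0023, 0.0049], [0.0017, 0.0051], [0.0012, 0.0053], [0.0006, 0.0053], [0.0, 0.0054]]
```

View pics/s2.png

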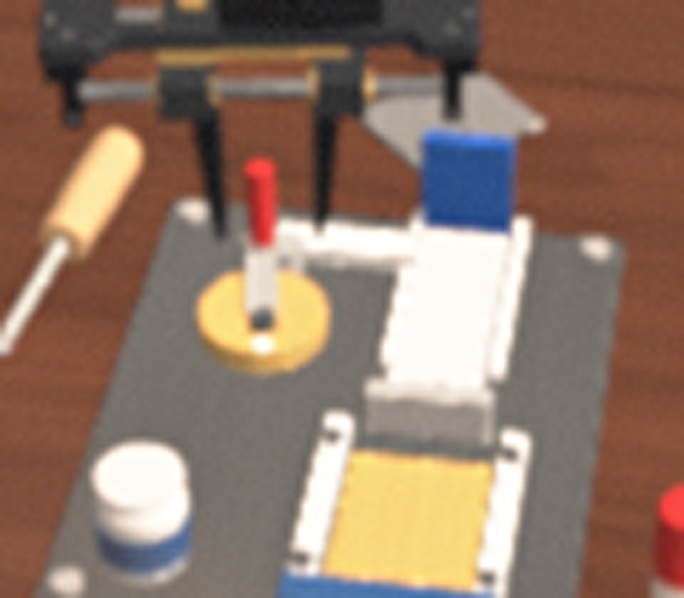

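```bash
python3 - <<'E'
from h import *
for X in [(494,-37,45),(494,-37,75),(494,-37,32),(505,-37,45)]:
    print(X,((proj("scene",np.array(X,float))-[180,150])*5.7).round())
E
```

```text
(494, -37, 45) [266. 217.]
(494, -37, 75) [263. 163.]
(494, -37, 32) [267. 240.]
(505, -37, 45) [260. 232.]
```

Call:
{"name": "jog_arm", "arguments": {"series": [{"dx": 0.0013, "dy": -0.0052, "dz": 0, "rx": 0, "ry": 0, "rz": 6.17, "gripper": 0.25}, {"dx": 0.0018, "dy": -0.0051, "dz": 0, "rx": 0, "ry": 0, "rz": 6.17, "gripper": 0.25}, {"dx": 0.0023, "dy": -0.0049, "dz": 0, "rx": 0, "ry": 0, "rz": 6.17, "gripper": 0.25}, {"dx": 0.0028, "dy": -0.0046, "dz": 0, "rx": 0, "ry": 0, "rz": 6.17, "gripper": 0.25}, {"dx": 0.0033, "dy": -0.0042, "dz": 0, "rx": 0, "ry": 0, "rz": 6.17, "gripper": 0.25}, {"dx": 0.0037, "dy": -0.0039, "dz": 0, "rx": 0, "ry": 0, "rz": 6.17, "gripper": 0.25}, {"dx": 0, "dy": 0, "dz": 0, "rx": 0, "ry": 0, "rz": 0, "gripper": 0.25}]}}

```text
t: 3.9
eef_pos: [509.8, -65.1, 57.7]
tcp_rot: [-1.571, -0.001, -0.699]
ft_force: [-1.5, 0.1, 0.0]
opening: 0.25
```

```bash
python3 look.py scene s3 180 300 150 255; python3 - <<'E'
from h import *
p=np.load('jig.npy'); piv=j2w(p,(-30,-43,0))[:2]
e=env.state()['eef_pos'];d=e[:2]-piv;print(e,np.hypot(*d),np.degrees(np.arctan2(d[1],d[0])))
E
```

```text
5.7 3.95
[509.87951878 -65.00490707  57.5957756 ] 49.93453837399066 -132.57692646794015
```

View pics/s3.png

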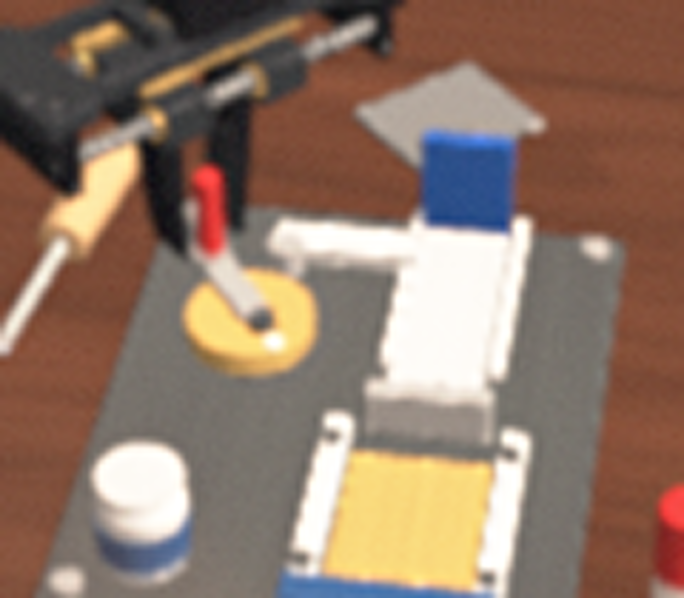

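The pin (at 207,210) is inside the cage and the cam is following, with the slide unmoved. I'll carry on round.

Call:
{"name": "jog_arm", "arguments": {"series": [{"dx": 0.0041, "dy": -0.0034, "dz": 0, "rx": 0, "ry": 0, "rz": 6.17, "gripper": 0.25}, {"dx": 0.0045, "dy": -0.003, "dz": 0, "rx": 0, "ry": 0, "rz": 6.17, "gripper": 0.25}, {"dx": 0.0048, "dy": -0.0025, "dz": 0, "rx": 0, "ry": 0, "rz": 6.17, "gripper": 0.25}, {"dx": 0.005, "dy": -0.002, "dz": 0, "rx": 0, "ry": 0, "rz": 6.17, "gripper": 0.25}, {"dx": 0.0052, "dy": -0.0014, "dz": 0, "rx": 0, "ry": 0, "rz": 6.17, "gripper": 0.25}, {"dx": 0.0053, "dy": -0.0008, "dz": 0, "rx": 0, "ry": 0, "rz": 6.17, "gripper": 0.25}, {"dx": 0.0054, "dy": -0.0003, "dz": 0, "rx": 0, "ry": 0, "rz": 6.17, "gripper": 0.25}, {"dx": 0.0054, "dy": 0.0003, "dz": 0, "rx": 0, "ry": 0, "rz": 6.17, "gripper": 0.25}, {"dx": 0.0053, "dy": 0.0009, "dz": 0, "rx": 0, "ry": 0, "rz": 6.17, "gripper": 0.25}, {"dx": 0.0052, "dy": 0.0015, "dz": 0, "rx": 0, "ry": 0, "rz": 6.17, "gripper": 0.25}, {"dx": 0.005, "dy": 0.002, "dz": 0, "rx": 0, "ry": 0, "rz": 6.17, "gripper": 0.25}]}}

```text
t: 5.05
eef_pos: [564.4, -73.3, 57.2]
tcp_rot: [-1.57, 0.001, 0.485]
ft_force: [-4.2, 0.2, 1.5]
opening: 0.25
```

Call:
{"name": "jog_arm", "arguments": {"series": [{"dx": 0.0047, "dy": 0.0025, "dz": 0, "rx": 0, "ry": 0, "rz": 6.17, "gripper": 0.25}, {"dx": 0.0045, "dy": 0.003, "dz": 0, "rx": 0, "ry": 0, "rz": 6.17, "gripper": 0.25}, {"dx": 0.0041, "dy": 0.0035, "dz": 0, "rx": 0, "ry": 0, "rz": 6.17, "gripper": 0.25}, {"dx": 0.0037, "dy": 0.0039, "dz": 0, "rx": 0, "ry": 0, "rz": 6.17, "gripper": 0.25}, {"dx": 0.0033, "dy": 0.0043, "dz": 0, "rx": 0, "ry": 0, "rz": 6.17, "gripper": 0.25}, {"dx": 0.0028, "dy": 0.0046, "dz": 0, "rx": 0, "ry": 0, "rz": 6.17, "gripper": 0.25}, {"dx": 0.0023, "dy": 0.0049, "dz": 0, "rx": 0, "ry": 0, "rz": 6.17, "gripper": 0.25}, {"dx": 0.0017, "dy": 0.0051, "dz": 0, "rx": 0, "ry": 0, "rz": 6.17, "gripper": 0.25}, {"dx": 0, "dy": 0, "dz": 0, "rx": 0, "ry": 0, "rz": 0, "gripper": 0.25}]}}

```text
t: 5.95
eef_pos: [592.0, -41.4, 57.1]
tcp_rot: [-1.571, 0.0, 1.344]
ft_force: [0.3, -0.0, -0.4]
opening: 0.252
```

```bash
python3 look.py scene s4 180 300 150 255; python3 - <<'E'
from h import *
p=np.load('jig.npy'); piv=j2w(p,(-30,-43,0))[:2]
e=env.state()['eef_pos'];d=e[:2]-piv;print(e,np.hypot(*d),np.degrees(np.arctan2(d[1],d[0])),env.state()['tcp_rot'],env.state()['ft_force'])
E
```

```text
5.7 6.0
[592.29963287 -41.65346728  57.17163807] 50.4526533701309 -15.424533067379278 [-1.57216438e+00 -2.07775336e-04  1.34077763e+00] [ 0.27043813 -0.61833557 -0.32903696]
```

View pics/s4.png

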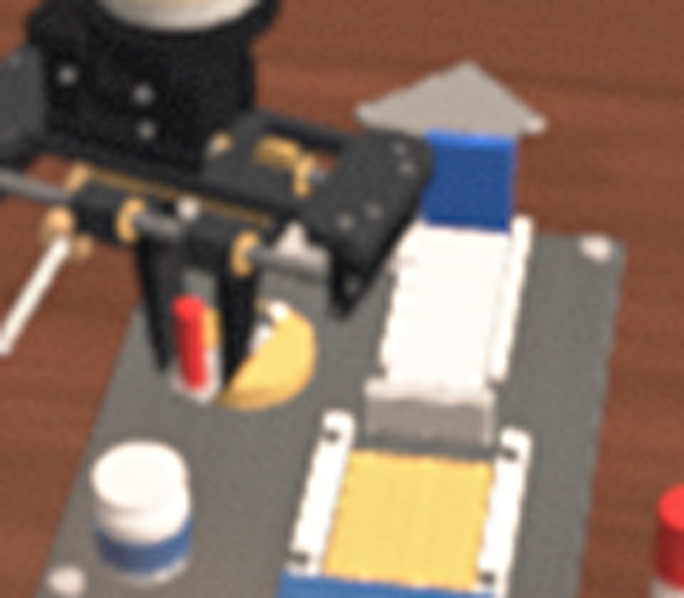

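Call:
{"name": "jog_arm", "arguments": {"series": [{"dx": 0.001, "dy": 0.0053, "dz": 0, "rx": 0, "ry": 0, "rz": 5.33, "gripper": 0.25}, {"dx": 0.0005, "dy": 0.0053, "dz": 0, "rx": 0, "ry": 0, "rz": 5.33, "gripper": 0.25}, {"dx": 0, "dy": 0.0053, "dz": 0, "rx": 0, "ry": 0, "rz": 5.33, "gripper": 0.25}, {"dx": 0, "dy": 0, "dz": 0, "rx": 0, "ry": 0, "rz": 0, "gripper": 0.2}, {"dx": 0, "dy": 0, "dz": 0, "rx": 0, "ry": 0, "rz": 0, "gripper": 0.15}, {"dx": 0, "dy": 0, "dz": 0, "rx": 0, "ry": 0, "rz": 0, "gripper": 0.12}, {"dx": 0, "dy": 0, "dz": 0, "rx": 0, "ry": 0, "rz": 0, "gripper": 0.12}]}}

```text
t: 6.7
eef_pos: [594.6, -26.6, 57.2]
tcp_rot: [-1.574, 0.001, 1.618]
ft_force: [3.1, -3.7, 0.2]
opening: 0.12
```

```bash
python3 look.py scene s5 180 300 150 255; python3 - <<'E'
from h import *
p=np.load('jig.npy'); piv=j2w(p,(-30,-43,0))[:2]
e=env.state()['eef_pos'];d=e[:2]-piv;print(e,np.hypot(*d),np.degrees(np.arctan2(d[1],d[0])),env.state()['tcp_rot'],env.state()['ft_force'])
E
```

```text
5.7 6.75
[594.57912997 -26.64178536  57.26061709] 50.93983663639987 1.7918820675001075 [-1.57379664e+00  6.68005022e-04  1.61783761e+00] [ 2.56449159 -4.40296013  0.5393105 ]
```

View pics/s5.png

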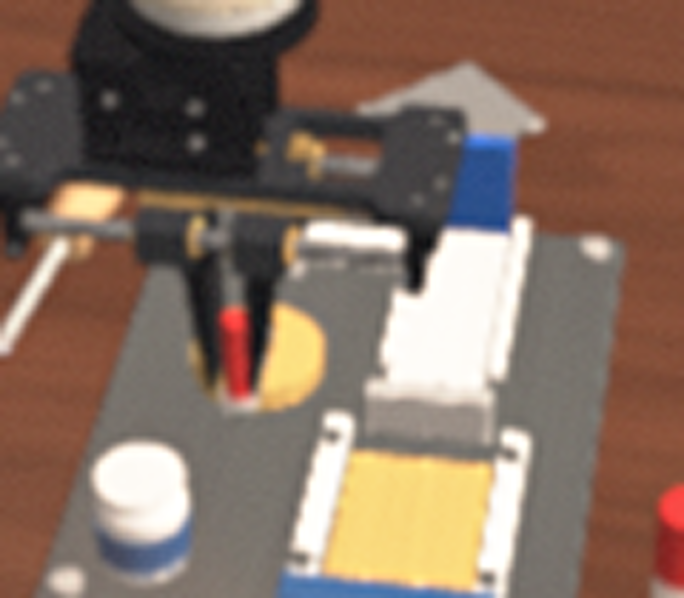

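Call:
{"name": "jog_arm", "arguments": {"series": [{"dx": 0, "dy": 0, "dz": 0, "rx": 0, "ry": 0, "rz": 0, "gripper": 0.3}, {"dx": 0, "dy": 0, "dz": 0, "rx": 0, "ry": 0, "rz": 0, "gripper": 0.3}, {"dx": 0, "dy": 0, "dz": 0.02, "rx": 0, "ry": 0, "rz": 0, "gripper": 0.3}, {"dx": 0, "dy": 0, "dz": 0.02, "rx": 0, "ry": 0, "rz": 0, "gripper": 0.3}, {"dx": -0.02, "dy": 0, "dz": 0.04, "rx": 0, "ry": 0, "rz": 0, "gripper": 0.3}, {"dx": -0.04, "dy": 0, "dz": 0.02, "rx": 0, "ry": 0, "rz": 0, "gripper": 0.3}, {"dx": -0.04, "dy": 0, "dz": 0, "rx": 0, "ry": 0, "rz": 0, "gripper": 0.3}, {"dx": -0.04, "dy": 0, "dz": 0, "rx": 0, "ry": 0, "rz": 0, "gripper": 0.3}, {"dx": -0.04, "dy": 0, "dz": 0, "rx": 0, "ry": 0, "rz": 0, "gripper": 0.3}]}}

```text
t: 7.65
eef_pos: [411.6, -25.7, 156.8]
tcp_rot: [-1.571, -0.0, 1.621]
ft_force: [0.7, -0.3, 0.5]
opening: 0.305
```

```bash
python3 look.py scene s6 180 300 150 255;python3 look.py top t6 215 330 125 250; python3 -c "
from h import *
print(env.state()['eef_pos'])"
```

```text
5.7 7.7
4.8 7.75
[408.85109261 -25.20007026 156.72874472]
```

View pics/s6.png

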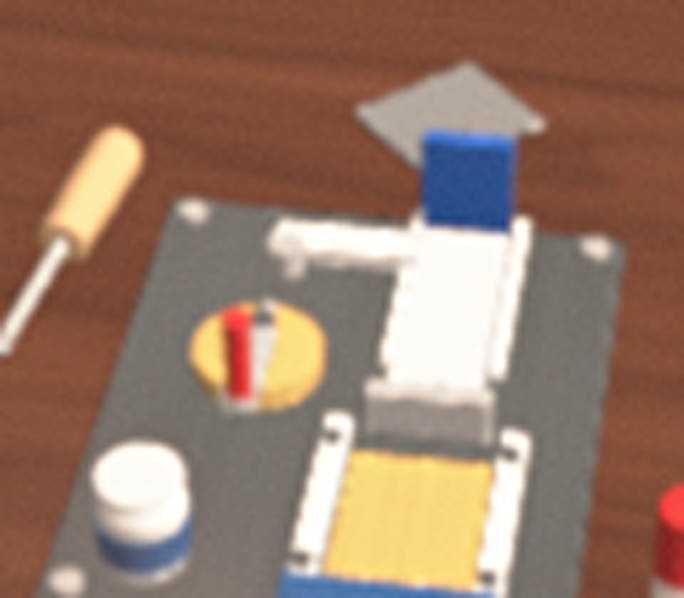

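View pics/t6.png

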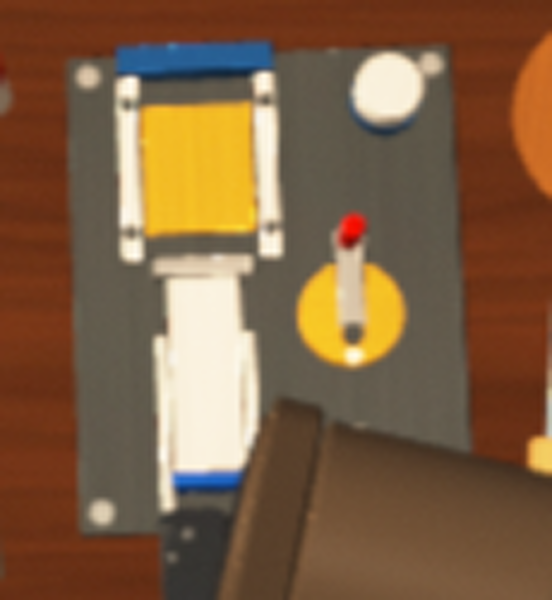

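```bash
python3 - <<'E'
from h import *
p=np.load('jig.npy')
sc=lambda x,y:(180+(x+.5)/5.7-.5,150+(y+.5)/5.7-.5)
W=lambda n,uv,z:w2j(p,ray(n,uv,z)).round(1)
print('hub',W('top',tc(352,332),34),W('scene',sc(264,315),34))
print('dot',W('top',tc(354,356),32),)
print('pin75',W('top',tc(353,223),75),W('scene',sc(235,312),75))
print('pin34',W('scene',sc(240,398),34),W('top',tc(348,242),32))
# strips direction
print('strip L',W('top',tc(128,80),22),W('top',tc(131,255),22),'R',W('top',tc(264,72),22),W('top',tc(270,252),22))
print('roller0',W('top',tc(356,436),28))
# subpixel red centroid
im=cv2.imread('raw_t6.png').astype(int);b,g,r=im[:,:,0],im[:,:,1],im[:,:,2]
m=(r>150)&(g<70)&(b<70);m[:165]=0;m[:,:270]=0;m[190:]=0;m[:,300:]=0
ys,xs=np.nonzero(m);print(len(xs),xs.mean(),ys.mean(),[((xs.mean()-214.5)*4.8),((ys.mean()-124.5)*4.8)],W('top',(xs.mean(),ys.mean()),68))
E
```

```text
hub [-31.4 -43.7  34. ] [-29.  -41.7  34. ]
dot [-43.9 -44.3  32. ]
pin75 [ 19.  -43.8  75. ] [ 17.4 -43.3  75. ]
pin34 [ 23.9 -41.7  34. ] [ 16.9 -44.   32. ]
strip L [111.6  69.5  22. ] [16.  71.1 22. ] R [113.3  -3.9  22. ] [14.9 -3.  22. ]
roller0 [-85.6 -43.7  28. ]
25 288.04 171.88 [np.float64(352.9920000000001), np.float64(227.42399999999998)] [ 18.3 -44.   68. ]
```

Call:
{"name": "jog_arm", "arguments": {"series": [{"dx": 0.006, "dy": 0.036, "dz": 0, "rx": 0, "ry": 0, "rz": 0, "gripper": 0}, {"dx": 0.006, "dy": 0.035, "dz": 0, "rx": 0, "ry": 0, "rz": 0, "gripper": 0}, {"dx": 0, "dy": 0, "dz": -0.03, "rx": 0, "ry": 0, "rz": 0, "gripper": 0}, {"dx": 0, "dy": 0, "dz": -0.03, "rx": 0, "ry": 0, "rz": 0, "gripper": 0}, {"dx": 0, "dy": 0, "dz": -0.03, "rx": 0, "ry": 0, "rz": 0, "gripper": 0}, {"dx": 0, "dy": 0, "dz": -0.01, "rx": 0, "ry": 0, "rz": 0, "gripper": 0}, {"dx": 0, "dy": 0, "dz": 0, "rx": 0, "ry": 0, "rz": 0, "gripper": 0}]}}

```text
t: 8.45
eef_pos: [425.2, 45.1, 55.8]
tcp_rot: [-1.568, -0.0, 1.622]
ft_force: [0.1, 0.3, 0.6]
opening: 0.009
```

```bash
python3 look.py scene s7 180 300 150 255
```

```text
5.7 8.5
```

View pics/s7.png

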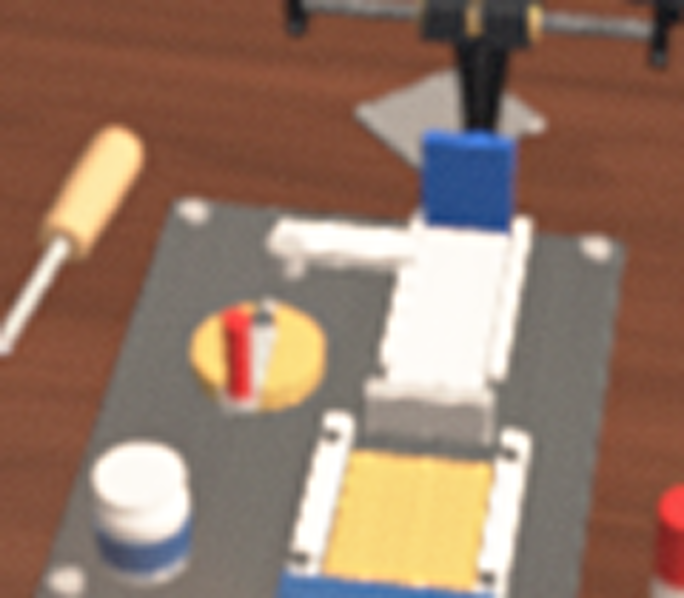

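The closed fingers stand behind the blue plate, near its middle. Time to push gently.

Call:
{"name": "jog_arm", "arguments": {"series": [{"dx": 0.006, "dy": 0, "dz": 0, "rx": 0, "ry": 0, "rz": 0, "gripper": 0}, {"dx": 0.006, "dy": 0, "dz": 0, "rx": 0, "ry": 0, "rz": 0, "gripper": 0}, {"dx": 0.005, "dy": 0, "dz": 0, "rx": 0, "ry": 0, "rz": 0, "gripper": 0}, {"dx": 0.004, "dy": 0, "dz": 0, "rx": 0, "ry": 0, "rz": 0, "gripper": 0}, {"dx": 0.004, "dy": 0, "dz": 0, "rx": 0, "ry": 0, "rz": 0, "gripper": 0}, {"dx": 0.004, "dy": 0, "dz": 0, "rx": 0, "ry": 0, "rz": 0, "gripper": 0}, {"dx": 0.004, "dy": 0, "dz": 0, "rx": 0, "ry": 0, "rz": 0, "gripper": 0}]}}

```text
t: 9.2
eef_pos: [458.3, 45.2, 56.6]
tcp_rot: [-1.57, -0.0, 1.623]
ft_force: [-4.1, 1.2, 1.3]
opening: 0.003
```

Call:
{"name": "jog_arm", "arguments": {"series": [{"dx": 0.003, "dy": 0, "dz": 0, "rx": 0, "ry": 0, "rz": 0, "gripper": 0}, {"dx": 0.003, "dy": 0, "dz": 0, "rx": 0, "ry": 0, "rz": 0, "gripper": 0}, {"dx": 0.003, "dy": 0, "dz": 0, "rx": 0, "ry": 0, "rz": 0, "gripper": 0}]}}

```text
t: 9.5
eef_pos: [467.3, 45.2, 56.5]
tcp_rot: [-1.57, -0.0, 1.623]
ft_force: [-3.8, 2.9, 0.6]
opening: 0.004
```

```bash
python3 look.py scene s8 180 300 150 255
```

```text
5.7 9.55
```

View pics/s8.png

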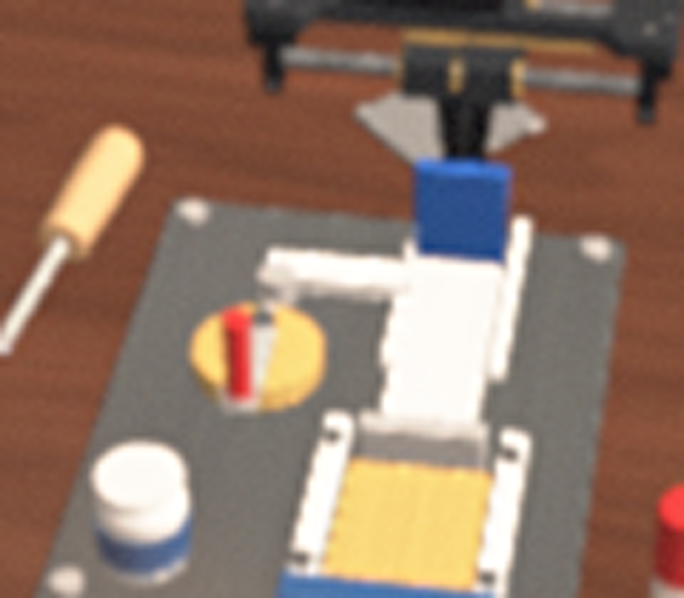

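Sliding steadily at about 4 N. The jaw (row 430) is nearing the blank. I'll continue in small steps until the stop.

Call:
{"name": "jog_arm", "arguments": {"series": [{"dx": 0.003, "dy": 0, "dz": 0, "rx": 0, "ry": 0, "rz": 0, "gripper": 0}, {"dx": 0.002, "dy": 0, "dz": 0, "rx": 0, "ry": 0, "rz": 0, "gripper": 0}, {"dx": 0.002, "dy": 0, "dz": 0, "rx": 0, "ry": 0, "rz": 0, "gripper": 0}]}}

```text
t: 9.85
eef_pos: [474.5, 45.1, 56.6]
tcp_rot: [-1.571, -0.0, 1.623]
ft_force: [-4.8, 1.2, -0.3]
opening: 0.003
```

Call:
{"name": "jog_arm", "arguments": {"series": [{"dx": 0.002, "dy": 0, "dz": 0, "rx": 0, "ry": 0, "rz": 0, "gripper": 0}, {"dx": 0.001, "dy": 0, "dz": 0, "rx": 0, "ry": 0, "rz": 0, "gripper": 0}]}}

```text
t: 10.05
eef_pos: [476.2, 45.1, 56.6]
tcp_rot: [-1.568, -0.0, 1.624]
ft_force: [-12.3, 1.2, 7.6]
opening: 0.007
```

Call:
{"name": "jog_arm", "arguments": {"series": [{"dx": 0.001, "dy": 0, "dz": 0, "rx": 0, "ry": 0, "rz": 0, "gripper": 0}, {"dx": 0.001, "dy": 0, "dz": 0, "rx": 0, "ry": 0, "rz": 0, "gripper": 0}]}}

```text
t: 10.25
eef_pos: [476.2, 45.2, 56.6]
tcp_rot: [-1.564, -0.001, 1.624]
ft_force: [-21.5, -0.3, 15.4]
opening: 0.004
```

The force rose to 21 N with no further motion. I'll back off and check whether that's the end stop.

Call:
{"name": "jog_arm", "arguments": {"series": [{"dx": -0.003, "dy": 0, "dz": 0, "rx": 0, "ry": 0, "rz": 0, "gripper": 0}, {"dx": -0.015, "dy": 0, "dz": 0, "rx": 0, "ry": 0, "rz": 0, "gripper": 0}, {"dx": -0.03, "dy": 0, "dz": 0, "rx": 0, "ry": 0, "rz": 0, "gripper": 0}, {"dx": 0, "dy": 0, "dz": 0.03, "rx": 0, "ry": 0, "rz": 0, "gripper": 0}, {"dx": 0, "dy": 0, "dz": 0.03, "rx": 0, "ry": 0, "rz": 0, "gripper": 0}]}}

```text
t: 10.75
eef_pos: [431.6, 44.8, 117.3]
tcp_rot: [-1.571, 0.0, 1.623]
ft_force: [0.7, -0.2, 0.1]
opening: 0.007
```

```bash
python3 look.py scene s9 180 300 150 255;python3 look.py top t9 215 330 125 250; python3 -c "
from h import *
print(env.state()['eef_pos'])"
```

```text
5.7 10.8
4.8 10.85
[433.72838058  44.8768695  119.68319276]
```

View pics/s9.png

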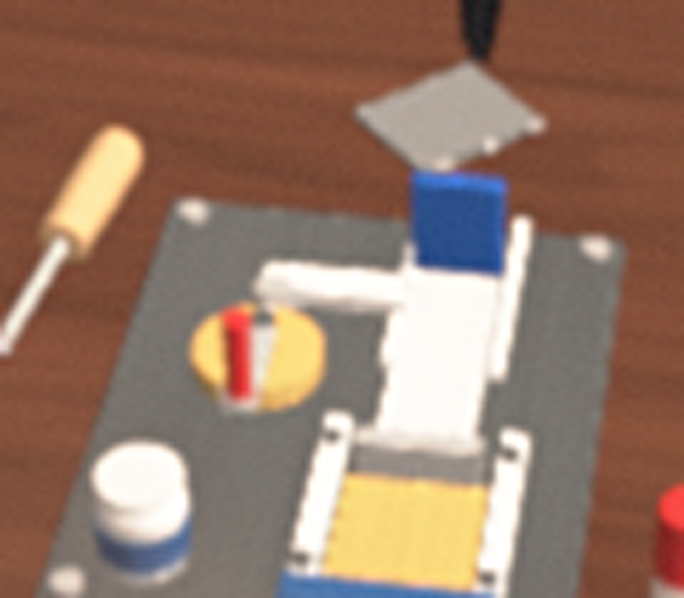

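View pics/t9.png

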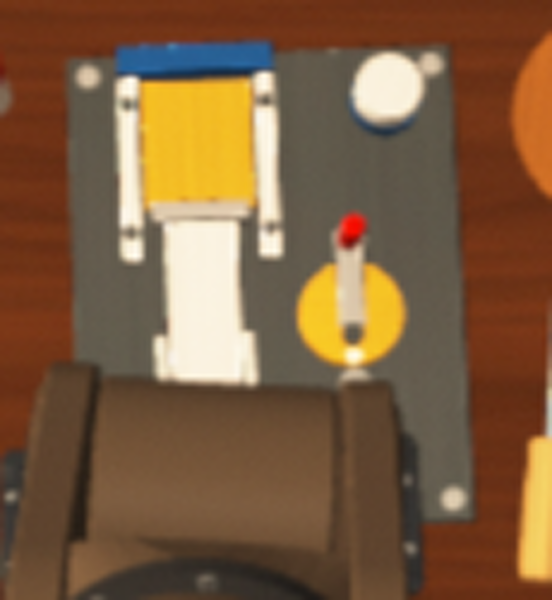

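```bash
python3 - <<'E'
from h import *
p=np.load('jig.npy')
sc1=lambda x,y:(180+(x+.5)/5.7-.5,150+(y+.5)/5.7-.5)
W=lambda n,uv,z:w2j(p,ray(n,uv,z)).round(1)
print('roller top',W('top',tc(355,379),28))
for a in[(140,78),(250,76),(150,205),(252,205)]: print('blank',W("top",tc(*a),16))
print('fence top rear',W('top',tc(195,73),32),'fence rear bottom~')
print('plate top mid', 'before',W('scene',sc(460,44),80),'s6',W('scene',sc1(469,131),80),'after',W('scene',sc1(460,174),80))
print('jaw before/after top', W('top',tc(202,258),32),W('top',tc(200,203),32))
print('pusher face',w2j(p,(476.2+10,45.2,56)))
print('finger contact?')
a=cv2.imread('raw_t9.png')[130:185,230:275];cv2.imwrite('pics/t9z.png',cv2.resize(a,None,fx=13,fy=13,interpolation=cv2.INTER_CUBIC)[:600])
E
```

```text
roller top [-55.6 -44.6  28. ]
blank [114.1  63.1  16. ]
blank [113.    3.5  16. ]
blank [43.9 60.1 16. ]
blank [41.9  5.4 16. ]
fence top rear [111.5  33.4  32. ] fence rear bottom~
plate top mid before [-111.2   34.9   80. ] s6 [-110.7   35.3   80. ] after [-79.8  35.5  80. ]
jaw before/after top [11.3 33.4 32. ] [40.8 33.4 32. ]
pusher face [-83.82529915  33.14208254  56.        ]
finger contact?
```

View pics/t9z.png

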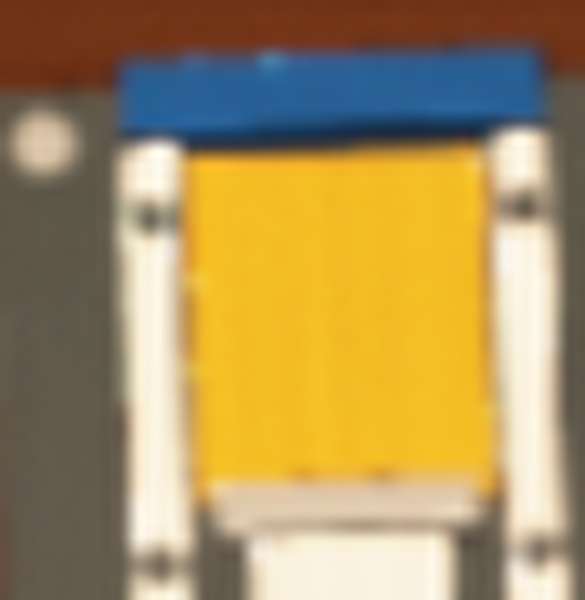

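```bash
python3 -c "
from cell import env
print(env.state()['ft_force']);print(env.job_done())"
```

```text
[ 0.44892773 -0.23970837 -0.16732618]
the job is handed in; nothing more can be done
None
```

I turned the cam until its low point faces the roller, then pushed the slide home so its jaw seats the blank against the fence. I handed the job in at about 11 s.

- **Cam:** I caged the red pin loosely between the fingers and swept it about 170° anticlockwise on the side away from the slide. The fingers then closed on it to set its final position. Both cameras put the pin straight ahead of the pivot to within about 1–2°. The white dot faces the roller.
- **Slide:** I pushed the blue plate with closed fingers. It took about 4 N until the slide stopped hard, and 21 N moved it no further. It travelled about 30 mm from a start that looked about 4 mm in. The roller ended at jig x of about -55.6 mm, which fits the fully home position at about -56 mm with the 2 mm gap to the cam still open.
- **Blank:** It lies flat with its front edge at the fence and the jaw against its rear edge. Its edges measured about x = 113–114 and 42–44 mm, so its centre is near 78–79 mm against the 80 mm expected. That is within the measuring error of about 2 mm.
- **Surroundings:** The tin and graver look unmoved. The other bystanders were partly or wholly outside my last close-up views, but the arm never came near them. The arm is clear and touching nothing, with a final force below 1 N.

The two cameras disagreed by up to 4–5 mm in jig x and about 0.3° in angle, so these positions rest on a combined fit. The hard stop is the strongest sign that the slide is home.

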